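Bin an offcut under a sprung lid, then hold the lid just below its balance point

TASK

Swing the red sprung lid of the black offcuts bin up past its balance point so that it stands open by itself, and put the turned wooden offcut in the bin. Then take hold of the lid by its bar again, bring it back to just below its balance point, level with the yellow band on the grey hinge discs, and finish while still holding it there, so that it would drop shut if let go. Leave the other things on the bench where they are.

Things in the scene. Friction and masses are not known exactly. Their poses are not given: they have to be found in the camera images.
- bin: Black open-topped offcuts bin fixed to the bench, outer 170 (x) x 210 (y) x 115 mm high, walls and floor 6 mm. Origin: centre of its underside on the bench; -x is its front, z up; turned by up to 9 degrees. A grey disc of radius 65 mm stands at each side (y = +-115 mm), centred on the lid's hinge line, with a radial yellow band at 0.75 to 0.93 rad of lid opening.
- lid_hinge (a point): Centre of the lid's hinge line, which runs along the bin's y over its far (+x) rim: x = +85, y = 0, z = +120 mm in the bin's frame. The red lid is a 170 x 210 x 8 mm plate from here to the bin's front.
- lid_bar (a point): Centre of the lid's round steel bar, 14 mm thick, along the bin's y, on two arms 120 mm apart, 43 mm clear of the lid's edge. At lid angle q it is at x = 85 - 220 cos q, y = 0, z = 120 + 220 sin q mm in the bin's frame (shut: 120 mm high; stop: 340). Can be pinched from above, fingers before and behind it; it turns between the fingers as the lid swings.
- lid (a joint): Lid angle about its hinge, rad: 0 shut (level), 1.5 at the stop (nearly upright at the bin's far side). 0.95 kg with a helping spring: below the balance point, about 1.06, it drops shut when let go; above, it swings open to the stop and stays. Lifting at the bar takes about 2 N when shut, under 1 N near balance; about 1.6 N pulls it back from the stop. Yellow band: 0.75 to 0.93.
- offcut_center (a point): Middle of the turned wooden offcut lying on the bench along its own x, 76 mm long, about 80 g; 17 mm above the bench. Its larger half (x from -32 to +16 mm from this point) is square, 34 x 34 mm; then comes a thin waist and a round bead of 33 mm diameter at +x. Grasp it here across its y.
- offcut: The same offcut; origin on its underside, 6 mm further along +x than offcut_center.
- sander_center (a point): Middle of the cork sanding block, 77 x 47 x 26 mm, lying on the bench: leave alone. Block, jar and offcut change places from run to run.
- jar_center (a point): Middle of the closed amber glass jar, 50 mm in diameter, 65 mm high: leave alone.
- bowl: Dark turned bowl, 130 mm across, 55 mm high; origin under its centre: leave alone.
- mallet: Upright carver's mallet standing on its head, 70 mm in diameter, 250 mm high in all; origin under its centre: leave alone.
- muffs: Yellow ear defenders lying on the bench, about 190 x 160 x 70 mm; origin between the cups on the bench, the band towards its +x: leave alone.

How it is judged:
On the way, in this order (a step that is already met when the one before it is completed fails the run):
1. the lid has been raised past its balance point (value of joint lid above 1.15 rad), for 0.2 s.
2. the offcut lies in the bin, let go, while the lid stands open by itself past its balance point (x of offcut_center in the frame of bin between -0.082 and 0.082 m and y of offcut_center in the frame of bin between -0.102 and 0.102 m and z of offcut_center in the frame of bin between 0 and 0.08 m and contact force between the fingers and offcut below 0.1 N and value of joint lid above 1.15 rad and contact force between each of the arm, the fingers and lid below 0.1 N and linear speed of offcut below 0.05 m/s), for 0.2 s.
At the end, for the whole second after the job is handed in: The lid is held still by the robot's fingers at 0.70 to 0.97 rad (yellow band 0.75 to 0.93, balance point about 1.06), with the fingers bearing on the lid or its bar by more than 0.12 N; the offcut lies at rest inside the bin, untouched by the fingers. The program finishes while holding (x of offcut_center in the frame of bin between -0.082 and 0.082 m and y of offcut_center in the frame of bin between -0.102 and 0.102 m and z of offcut_center in the frame of bin between 0 and 0.08 m and contact force between the fingers and offcut below 0.1 N and linear speed of offcut below 0.05 m/s and value of joint lid between 0.7 and 0.97 rad and velocity of joint lid between -0.1 and 0.1 rad/s and contact force between the fingers and lid above 0.12 N); the arm keeps its last pose, push and grip.
It fails at once if the sanding block is moved by more than 30 mm (distance of sander_center from where it was at the start of the episode above 0.03 m).
It fails at once if the amber jar is moved by more than 30 mm (distance of jar_center from where it was at the start of the episode above 0.03 m).
It fails at once if the turned bowl is moved by more than 30 mm (distance of bowl from where it was at the start of the episode above 0.03 m).
It fails at once if the mallet is moved by more than 30 mm (distance of mallet from where it was at the start of the episode above 0.03 m).
It fails at once if the ear defenders is moved by more than 30 mm (distance of muffs from where it was at the start of the episode above 0.03 m).
It also fails if it takes over 72 s, if anything falls off the work surface, if the arm or the gripper's body presses on something with over 40 N, if the wrist force passes 120 N, or if a joint passes its speed limit or range.

ROBOT

A 7-joint arm with a two-finger parallel gripper is mounted at the origin on the work surface. World frame = base frame: x ahead of the robot, y to its left, z up, the work surface at z = 0. Lengths are in m, angles in rad, forces in N, time in s.
With the tool pointing down it reaches from about 0.425 to 0.875 m from the base axis. Payload 4.7 kg.
Tool frame: the origin (TCP) lies midway between the tips of the shut fingers; the grasp point (between the pads) lies 19 mm behind it (ctrl.grip_depth is the distance from the TCP to the grasp point, in m); z points along the fingers, y is the direction in which the jaws open and shut (so a half turn about z gives the same grasp; the last joint's range is limited). The gripper opens to 87 mm and grips with 3 to 60 N. Pads are 19 mm wide; open, the fingers measure 117 mm over their backs; the gripper's body (75 mm by 190 mm) begins 51 mm behind the grasp point.
Start: joints at [-1.204, 0.321, -0.07, 1.45, 0.023, 1.371, -0.057], TCP at [0.225, 0.61, 0.223] pointing down, gripper open.
Joint ranges: [-2.86, 2.86], [-0.3, 2.09], [-1.38, 1.24], [0.06, 2.45], [-1.56, 4.7], [0.09, 2.05], [-2.69, 2.69]. Speed limits (rad/s): [2.57, 2.57, 3.14, 3.14, 3.14, 3.14, 3.14].

INTERFACE

Orientations are given as a rotation vector (axis times angle).
In Python, from bench import ctrl gives the robot as it stands. The module is installed in compiled form; this text tells all that it offers.
- The arm moves only by the shell command python3 -m inch 'ROWS' [FORCE]. ROWS is JSON, a list of rows, each a list of 5 numbers: the opening, from -1 (shut) to 1 (fully open), so that 0 is half open, then the shift along the tool's x, y, z in mm, then the turn about the tool's z in rad. In form: [[fingers, tx, ty, tz, twist], ...]. A call has 1 to 5 rows; each row shifts and turns the pose as measured when the row begins, along the tool's axes as they then stand; what a row does not reach is not made up. A row lasts 1/8 s, in which the tool goes at most 62.5 mm and 10.7 degrees, less where a joint would pass 70% of its speed; a pose out of reach is approached as far as the arm can. A call is refused whole if a number of a shift passes 62.5 or a number of a turn 0.188, either way. A call with a gripper value outside its range is refused whole. The fingers move at their own pace and stop on an object; FORCE is the grip in N (left out, the last holds). Time passes only in rows, so rows that do not move let the fingers close. It gives the time, the measured TCP pose, the force and the opening at its end, in the units of the state.
- ctrl.get_state(): the state, without advancing time (a new reading comes with each control period).
- ctrl.get_image(name): name is "scene" or "side" or "wrist"; returns a dict with "color" (400x640x3 uint8, red, green, blue), "range_z" (400x640 float32, m along the optical axis (not along the pixel's ray), 0 where there is no reading), "K" (3x3 intrinsics, pixels), "R" (3x3) and "t" (3): a world point X has camera coordinates R X + t. Camera axes: x right, y down, z forward; pixel columns grow to the right and rows downward; lengths in m; the calibration is good to about 2 mm. A picture is of the moment at which its call begins.
- ctrl.close_job(): hands the job in, once; it reports no verdict.
The state is a dict: "time": time; "joint_positions": joint angles; "qd": joint speeds; "joint_torque": joint torques, N m; "position": TCP position; "tool_rot": TCP orientation; "ft_force": force on the tool from outside, world axes, zero at the start; "torque": the same for the moment, N m; "grip_width": opening from 0.0 (shut) to 1.0 (fully open).
Only numpy, scipy, OpenCV 4.12 (cv2) and the standard library are available. Lean on these libraries where they do the work, as an engineer would, in place of code of your own. Each camera call takes 0.05 s, during which the arm holds its last target. There are 200 camera calls.

## Working session

There is one attempt and no reset: what is moved stays moved. The work goes in short steps, Python scripts to look and compute and a shell command to move; the robot and the scene stay as the last step left them, time stands still between calls to the robot, and variables do not carry over. Pictures are saved under pics/ and viewed, about 8 in all and at most 12, crops included, and the job is handed in when it is done.

```bash
mkdir -p pics
cat > h.py <<'E'
from bench import ctrl
import numpy as np, cv2
def pts(im):
    v,u=np.mgrid[0:400,0:640]; z=im["range_z"].astype(float); K=im["K"]
    c=np.stack([(u-K[0,2])/K[0,0]*z,(v-K[1,2])/K[1,1]*z,z],-1)
    return (c-im["t"])@im["R"]   # R^T (c-t)
def save(im,n): cv2.imwrite("pics/"+n,im["color"][:,:,::-1])
E
python3 - <<'E'
from h import *
s=ctrl.get_state(); print({k:np.round(v,3).tolist() for k,v in s.items()})
a=ctrl.get_image("scene");b=ctrl.get_image("side")
np.savez("a.npz",**a);np.savez("b.npz",**b)
cv2.imwrite("pics/1.png",np.hstack([a["color"],b["color"]])[:,:,::-1][:, :]) if 0 else None
save(a,"a.png");save(b,"b.png")
E
```

```text
{'time': 0.0, 'joint_positions': [-1.204, 0.322, -0.07, 1.452, 0.023, 1.371, -0.057], 'qd': [0.0, 0.0, 0.001, -0.002, -0.0, 0.001, 0.0], 'joint_torque': [0.0, -49.129, -0.404, -31.253, -0.064, 0.044, 0.0], 'position': [0.224, 0.609, 0.221], 'tool_rot': [-0.551, -3.093, 0.003], 'ft_force': [-0.024, 0.564, -0.413], 'torque': [0.013, 0.011, -0.028], 'grip_width': 1.003}
```

View pics/a.png

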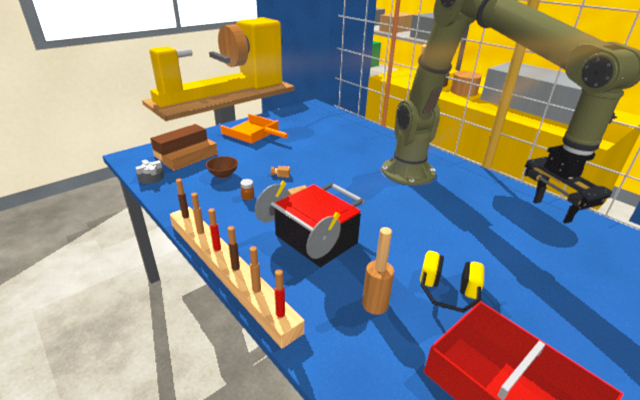

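View pics/b.png

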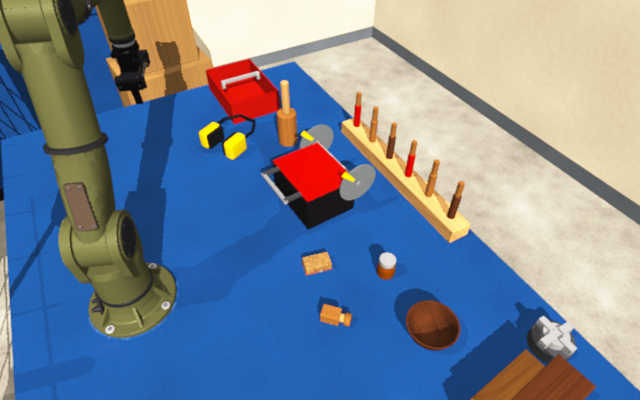

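The scene view shows the bin with its red lid at about (317,210), the bar towards the robot at (345,192), the offcut at (282,172), the jar at (247,190) and the mallet at (378,275). In the side view the offcut is at (335,315), the sander at (317,263), the jar at (387,265) and the lid at (312,170).

Run:
```python
from h import *
for n in "ab":
    im=dict(np.load(n+".npz")); P=pts(im); hsv=cv2.cvtColor(im["color"],cv2.COLOR_RGB2HSV)
    H,S,V=[hsv[...,i].astype(int) for i in range(3)]
    valid=im["range_z"]>0
    red=((H<5)|(H>174))&(S>180)&(V>90)&valid&(P[...,2]>.105)&(P[...,2]<.14)&(np.hypot(P[...,0],P[...,1])<.9)
    m=cv2.morphologyEx(red.astype(np.uint8),cv2.MORPH_OPEN,np.ones((3,3)))
    k,l,st,c=cv2.connectedComponentsWithStats(m); i=1+st[1:,4].argmax(); q=P[l==i]
    r=cv2.minAreaRect((q[:,:2]*1000).astype(np.float32)); print(n,"lid",r,cv2.boxPoints(r).round().tolist(),np.median(q[:,2]),len(q))
    # everything standing on bench
    nb=valid&(P[...,2]>.008)&(P[...,2]<.3)&~((H>100)&(H<125)&(S>120))&(np.hypot(P[...,0],P[...,1])<1.1)&(np.hypot(P[...,0],P[...,1])>.2)
    k,l,st,c=cv2.connectedComponentsWithStats(nb.astype(np.uint8))
    for i in range(1,k):
        if st[i,4]<60: continue
        q=P[l==i]; r=cv2.minAreaRect((q[:,:2]*1000).astype(np.float32))
        print(n,c[i].round(),st[i,4],"ctr",np.round(r[0]),"size",np.round(r[1]),"ang",round(r[2],1),"zmax",np.percentile(q[:,2],98).round(3))
    # bar: gray points
    g=valid&(S<60)&(P[...,2]>.11)&(P[...,2]<.135)&(np.hypot(P[...,0],P[...,1])<.9)&(np.hypot(P[...,0],P[...,1])>.3)
    k,l,st,c=cv2.connectedComponentsWithStats(g.astype(np.uint8))
    for i in range(1,k):
        if st[i,4]<40: continue
        q=P[l==i]; r=cv2.minAreaRect((q[:,:2]*1000).astype(np.float32)); print(n,"gray",c[i].round(),st[i,4],np.round(r[0]),np.round(r[1]),round(r[2],1),np.percentile(q[:,2],98).round(3))
```

```text
a lid ((593.2448120117188, 98.73892211914062), (175.86033630371094, 211.67636108398438), 3.391953945159912) [[499.0, 199.0], [512.0, -12.0], [687.0, -2.0], [675.0, 210.0]] 0.12802238632196491 1733
a [394.  75.] 330 ctr [-644. -697.] size [246. 235.] ang 86.0 zmax 0.294
a [508.  98.] 1019 ctr [-735.  -22.] size [667.  48.] ang 89.9 zmax 0.294
a [256. 130.] 694 ctr [ 289. -697.] size [219. 337.] ang 14.7 zmax 0.052
a [183. 146.] 1923 ctr [ 678. -699.] size [236. 169.] ang 6.0 zmax 0.112
a [222. 166.] 509 ctr [ 628. -457.] size [128. 126.] ang 12.5 zmax 0.054
a [150. 171.] 457 ctr [ 862. -609.] size [95. 86.] ang 53.3 zmax 0.059
a [280. 171.] 144 ctr [ 448. -309.] size [38. 76.] ang 42.5 zmax 0.033
a [538. 188.] 202 ctr [227. 549.] size [30. 63.] ang 30.4 zmax 0.3
a [237. 270.] 6210 ctr [898.  51.] size [ 72. 621.] ang 0.2 zmax 0.187
a [247. 189.] 225 ctr [ 641. -252.] size [51. 45.] ang 85.7 zmax 0.066
a [311. 219.] 5717 ctr [595.  29.] size [319. 382.] ang 3.3 zmax 0.174
a [577. 210.] 204 ctr [250. 671.] size [42. 78.] ang 69.4 zmax 0.3
a [379. 277.] 1719 ctr [664. 411.] size [65. 70.
[... 573 characters left out ...]
0.  70.] ang 53.3 zmax 0.3
b [407. 174.] 4964 ctr [892.  50.] size [ 76. 625.] ang 0.1 zmax 0.188
b [317. 178.] 5982 ctr [600. 100.] size [292. 242.] ang 3.3 zmax 0.175
b [316. 262.] 443 ctr [ 477. -142.] size [49. 75.] ang 78.0 zmax 0.03
b [386. 265.] 409 ctr [ 631. -257.] size [46. 47.] ang 24.7 zmax 0.068
b [432. 324.] 1936 ctr [ 622. -459.] size [128. 127.] ang 27.7 zmax 0.058
b [334. 315.] 455 ctr [ 440. -312.] size [37. 75.] ang 44.2 zmax 0.038
b [540. 369.] 5367 ctr [ 753. -675.] size [328. 156.] ang 12.8 zmax 0.116
b gray [321. 143.] 189 [655. 147.] [191. 122.] 74.5 0.135
b gray [280. 186.] 332 [484.  89.] [ 60. 190.] 3.8 0.13
b gray [356. 182.] 212 [678. -12.] [ 16. 150.] 88.6 0.134
```

```bash
cat >> h.py <<'E'
from scipy.spatial.transform import Rotation as Ro
B=np.array([.594,.098]); YAW=np.radians(3.4)
def binpt(x,y,z): c,s=np.cos(YAW),np.sin(YAW); return np.array([B[0]+c*x-s*y,B[1]+s*x+c*y,z])
def bar(q): return binpt(.085-.22*np.cos(q),0,.12+.22*np.sin(q))
def plan(grasps,yaw,step=.05,start=None,fing=0):
    """rows from the present pose to grasp points in turn, jaw (tool y) at world angle yaw; tool pointing down"""
    s=ctrl.get_state(); R=Ro.from_rotvec(s["tool_rot"]); p=np.array(s["position"])
    print("now grasp",np.round(p+[0,0,.019],4),"jaw",np.degrees(np.arctan2(*R.as_matrix()[1::-1,1])).round(1),"zaxis",R.as_matrix()[:,2].round(3),"F",np.round(s["ft_force"],1),"w",round(s["grip_width"],3),"t",s["time"])
    for g in grasps:
        t=np.array(g)-[0,0,ctrl.grip_depth]
        y=R.as_matrix()[:,1]; tw=-((yaw-np.arctan2(y[1],y[0])+np.pi)%(2*np.pi)-np.pi)
        n=int(max(np.ceil(np.linalg.norm(t-p)/step),np.ceil(abs(tw)/.16),1)); d=(t-p)/n; out=[]
        for i in range(n):
            out.append([fing]+(R.inv().apply(d)*1000).round(1).tolist()+[round(tw/n,3)])
            p=p+d; R=R*Ro.from_rotvec([0,0,tw/n])
        for i in range(0,n,5): print(out[i:i+5])
        print("--")
E
python3 - <<'E'
from h import *
for n in "ab":
    im=dict(np.load(n+".npz")); P=pts(im); c,s=np.cos(YAW),np.sin(YAW)
    d=P[...,:2]-B; X=d[...,0]*c+d[...,1]*s; Y=-d[...,0]*s+d[...,1]*c
    hs=cv2.cvtColor(im["color"],cv2.COLOR_RGB2HSV)
    m=(abs(Y)<.05)&(X<-.1)&(X>-.2)&(P[...,2]>.1)&(im["range_z"]>0)
    print(n,m.sum(),np.percentile(X[m],[2,50,98]).round(4),np.percentile(P[...,2][m],[2,50,98]).round(4))
b=bar(0); print(b); plan([b+[0,0,.08],b],YAW)
E
```

```text
a 110 [-0.1328 -0.1235 -0.1189] [0.1138 0.1218 0.1264]
b 120 [-0.1391 -0.1343 -0.1255] [0.1171 0.1257 0.1298]
[0.45923762 0.08999364 0.12      ]
now grasp [0.2244 0.6095 0.2406] jaw 69.8 zaxis [-0.001 -0.002 -1.   ] F [-0.1  0.6 -0.4] w 1.002 t 0.1
[[0, -33.3, -33.9, 3.4, np.float64(0.097)], [0, -36.4, -30.5, 3.4, np.float64(0.097)], [0, -39.2, -26.8, 3.4, np.float64(0.097)], [0, -41.6, -22.9, 3.4, np.float64(0.097)], [0, -43.6, -18.8, 3.4, np.float64(0.097)]]
[[0, -45.2, -14.5, 3.4, np.float64(0.097)], [0, -46.4, -10.1, 3.4, np.float64(0.097)], [0, -47.2, -5.6, 3.4, np.float64(0.097)], [0, -47.5, -1.0, 3.4, np.float64(0.097)], [0, -47.4, 3.6, 3.4, np.float64(0.097)]]
[[0, -46.8, 8.1, 3.4, np.float64(0.097)], [0, -45.8, 12.6, 3.4, np.float64(0.097)]]
--
[[0, 0.1, 0.0, 40.0, np.float64(-0.0)], [0, 0.1, 0.0, 40.0, np.float64(-0.0)]]
--
```

```bash
python3 -m inch '[[0,-33,-34,0,0.097],[0,-36,-30.5,0,0.097],[0,-39,-27,0,0.097],[0,-41.5,-23,0,0.097],[0,-43.5,-19,0,0.097]]' 8 >/dev/null; python3 -m inch '[[0,-45,-14.5,3,0.097],[0,-46.5,-10,3,0.097],[0,-47,-5.5,3,0.097],[0,-47.5,-1,3,0.097],[0,-47.5,3.5,3,0.097]]'
python3 - <<'E'
from h import *
b=bar(0); plan([b+[0,0,.08],b],YAW)
E
```

```text
time: 1.35
position: [0.4141, 0.162, 0.2022]
tool_rot: [-1.959, -2.455, 0.012]
ft_force: [1.0, 0.1, -0.3]
grip_width: 0.501
now grasp [0.4141 0.162  0.2212] jaw 12.8 zaxis [-0.005 -0.005 -1.   ] F [ 1.   0.1 -0.3] w 0.501 t 1.35
[[0, -40.1, 14.1, 10.5, np.float64(0.082)], [0, -38.8, 17.3, 10.5, np.float64(0.082)]]
--
[[0, 0.2, 0.2, 40.0, np.float64(-0.0)], [0, 0.2, 0.2, 40.0, np.float64(-0.0)]]
--
```

```bash
python3 -m inch '[[0,-40,14,8,0.082],[0,-39,17,8,0.082],[0,0,0,0,0]]' >/dev/null
python3 - <<'E'
from h import *
b=bar(0); plan([b+[0,0,.08],b],YAW)
save(ctrl.get_image("wrist"),"w1.png")
E
```

```text
now grasp [0.4601 0.0829 0.2043] jaw 2.7 zaxis [-0.005 -0.006 -1.   ] F [ 0.   1.  -0.4] w 0.496 t 1.725
[[0, 7.1, -0.5, 4.0, np.float64(-0.013)]]
--
[[0, 0.2, 0.2, 40.0, np.float64(0.0)], [0, 0.2, 0.2, 40.0, np.float64(0.0)]]
--
```

View pics/w1.png

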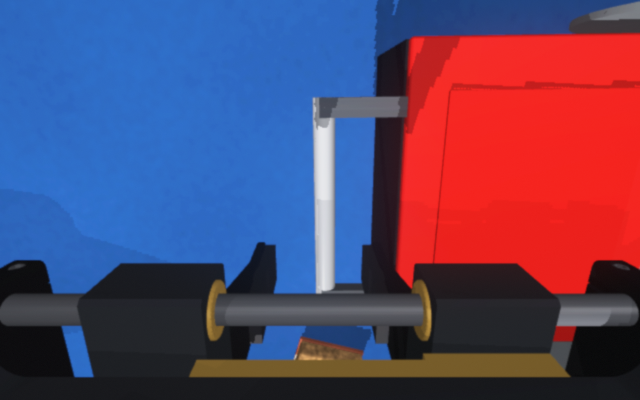

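The wrist view shows the bar at columns 315–333, between the fingers (272–365). Next I go down and pinch it.

```bash
python3 -m inch '[[0,7,-0.5,34,-0.01],[0,0,0,34,0],[0,0,0,16,0]]' 8; python3 -m inch '[[-1,0,0,0,0],[-1,0,0,0,0],[-1,0,0,0,0],[-1,0,0,0,0]]' 8;  python3 - <<'E'
from h import *
plan([bar(q) for q in np.arange(.2,1.45,.2)],YAW,fing=-1)
E
```

```text
time: 2.15
position: [0.458, 0.0965, 0.101]
tool_rot: [-2.144, -2.294, 0.004]
ft_force: [-0.2, -0.7, -0.4]
grip_width: 0.503
time: 2.65
position: [0.4631, 0.0985, 0.1044]
tool_rot: [2.139, 2.294, 0.011]
ft_force: [3.2, -0.4, -1.9]
grip_width: 0.155
now grasp [0.4631 0.0985 0.1234] jaw 4.0 zaxis [ 0.009  0.002 -1.   ] F [ 3.2 -0.4 -1.9] w 0.155 t 2.65
[[-1, -8.2, 0.3, -40.6, np.float64(0.01)]]
--
[[-1, 0.0, 13.3, -41.9, np.float64(-0.0)]]
--
[[-1, 0.0, 21.4, -38.4, np.float64(0.0)]]
--
[[-1, 0.0, 28.6, -33.4, np.float64(-0.0)]]
--
[[-1, 0.0, 34.6, -27.0, np.float64(-0.0)]]
--
[[-1, 0.0, 39.3, -19.6, np.float64(-0.0)]]
--
[[-1, 0.0, 42.4, -11.4, np.float64(-0.0)]]
--
```

Pinched: the opening is 13.5 mm, close to the 14 mm bar, and it puts the bin about 4 mm further in x.

```bash
sed -i 's/\.594,\.098/.598,.098/' h.py; python3 -m inch '[[-1,-2,2,-40,0],[-1,-2,12,-42,0],[-1,0,21,-38,0]]' 8;  python3 - <<'E'
from h import *
plan([bar(q) for q in np.arange(.6,1.45,.2)],YAW,fing=-1)
E
```

```text
time: 3.02
position: [0.5034, 0.1001, 0.2298]
tool_rot: [2.132, 2.289, 0.038]
ft_force: [12.7, 0.9, -10.2]
grip_width: 0.159
now grasp [0.5034 0.1001 0.2488] jaw 4.1 zaxis [ 0.026  0.009 -1.   ] F [ 12.7   0.9 -10.2] w 0.159 t 3.025
[[-1, -7.7, -2.5, 4.1, np.float64(0.012)]]
--
[[-1, 0.2, 29.2, -32.8, np.float64(-0.0)]]
--
[[-1, 0.2, 35.1, -26.4, np.float64(0.0)]]
--
[[-1, 0.1, 39.7, -18.9, np.float64(-0.0)]]
--
[[-1, 0.1, 42.6, -10.6, np.float64(-0.0)]]
--
```

```bash
python3 -m inch '[[-1,-2,14,-15,0.01],[-1,-2,15,-17,0],[-1,0,18,-14,0],[-1,0,19,-12,0]]' 8;  python3 - <<'E'
from h import *
plan([bar(q) for q in np.arange(.9,1.45,.1)],YAW,fing=-1)
E
```

```text
time: 3.52
position: [0.5714, 0.1034, 0.2961]
tool_rot: [2.141, 2.281, 0.055]
ft_force: [1.2, -0.1, -5.1]
grip_width: 0.149
now grasp [0.5714 0.1034 0.3151] jaw 3.6 zaxis [ 0.034  0.017 -0.999] F [ 1.2 -0.1 -5.1] w 0.149 t 3.525
[[-1, -7.2, -26.3, 21.5, np.float64(0.004)]]
--
[[-1, 0.2, 18.3, -12.2, np.float64(-0.0)]]
--
[[-1, 0.2, 19.4, -10.3, np.float64(0.0)]]
--
[[-1, 0.1, 20.4, -8.3, np.float64(-0.0)]]
--
[[-1, 0.1, 21.1, -6.2, np.float64(-0.0)]]
--
[[-1, 0.1, 21.6, -4.1, np.float64(-0.0)]]
--
```

```bash
python3 -m inch '[[-1,-2,20,-9,0],[-1,-2,20,-7,0],[-1,0,20,-6,0],[-1,0,15,-3,0]]' 8;  python3 - <<'E'
from h import *
plan([bar(q) for q in (1.3,1.4)],YAW,fing=-1)
E
```

```text
time: 4.03
position: [0.648, 0.1077, 0.3261]
tool_rot: [2.138, 2.286, 0.063]
ft_force: [0.6, -0.5, -3.9]
grip_width: 0.157
now grasp [0.648  0.1077 0.3451] jaw 3.8 zaxis [ 0.035  0.022 -0.999] F [ 0.6 -0.5 -3.9] w 0.157 t 4.025
[[-1, -6.8, -24.8, 11.8, np.float64(0.007)]]
--
[[-1, 0.1, 21.6, -4.0, np.float64(-0.0)]]
--
```

```bash
python3 -m inch '[[0,0,0,0,0],[0,0,0,0,0],[0,0,0,0,0],[0,0,0,0,0]]' 8; python3 -m inch '[[0,0,0,-40,0],[0,0,0,-40,0],[0,0,0,0,0]]'
python3 - <<'E'
from h import *
save(ctrl.get_image("side"),"b2.png")
plan([bar(1.5)],YAW)
off=np.array([.440,-.306,0])
plan([off+[0,0,.42],off+[0,0,.12]],np.radians(45),step=.055,fing=1)
E
```

```text
time: 4.53
position: [0.6481, 0.1077, 0.3273]
tool_rot: [2.138, 2.285, 0.066]
ft_force: [1.5, 0.2, -0.4]
grip_width: 0.477
time: 4.9
position: [0.6427, 0.1059, 0.4094]
tool_rot: [2.139, 2.288, 0.063]
ft_force: [-0.1, -0.1, -0.3]
grip_width: 0.503
now grasp [0.6422 0.1059 0.4264] jaw 3.8 zaxis [ 0.031  0.023 -0.999] F [-0.1 -0.2  0.3] w 0.501 t 4.95
[[0, -3.6, 11.0, 43.6, np.float64(0.004)], [0, -3.6, 11.0, 43.6, np.float64(0.004)]]
--
now grasp [0.6422 0.1059 0.4264] jaw 3.8 zaxis [ 0.031  0.023 -0.999] F [-0.1 -0.2  0.3] w 0.501 t 4.95
[[1, -44.2, -25.5, -1.1, np.float64(-0.08)], [1, -42.0, -28.9, -1.1, np.float64(-0.08)], [1, -39.5, -32.2, -1.1, np.float64(-0.08)], [1, -36.8, -35.2, -1.1, np.float64(-0.08)], [1, -33.9, -38.1, -1.1, np.float64(-0.08)]]
[[1, -30.8, -40.6, -1.1, np.float64(-0.08)], [1, -27.4, -43.0, -1.1, np.float64(-0.08)], [1, -23.9, -45.0, -1.1, np.float64(-0.08)], [1, -20.3, -46.8, -1.1, np.float64(-0.08)]]
--
[[1, 0.3, -1.9, 50.0, np.float64(0.0)], [1, 0.3, -1.9, 50.0, np.float64(0.0)], [1, 0.3, -1.9, 50.0, np.float64(0.0)], [1, 0.3, -1.9, 50.0, np.float64(0.0)], [1, 0.3, -1.9, 50.0, np.float64(0.0)]]
[[1, 0.3, -1.9, 50.0, np.float64(0.0)]]
--
```

View pics/b2.png

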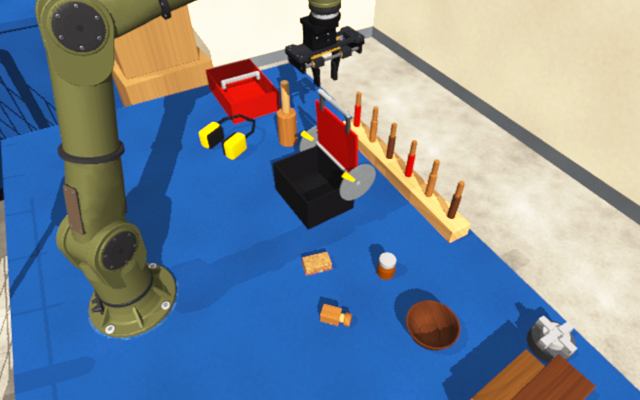

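The lid now stands open by itself (red plate at (338,135)), and the gripper is clear above it. Next is the offcut.

```bash
python3 -m inch '[[1,-44,-25.5,0,-0.08],[1,-42,-29,0,-0.08],[1,-39.5,-32,0,-0.08],[1,-37,-35,0,-0.08],[1,-34,-38,0,-0.08]]' >/dev/null; python3 -m inch '[[1,-31,-40.5,0,-0.08],[1,-27.5,-43,0,-0.08],[1,-24,-45,0,-0.08],[1,-20,-47,0,-0.08]]' >/dev/null; python3 -m inch '[[1,0,-2,50,0],[1,0,-2,50,0],[1,0,-2,50,0],[1,0,-2,50,0],[1,0,0,0,0]]'
python3 - <<'E'
from h import *
im=ctrl.get_image("wrist"); save(im,"w2.png"); np.savez("w2.npz",**im)
off=np.array([.440,-.306,0])
plan([off+[0,0,.12],off+[0,0,.018]],np.radians(45),step=.055,fing=1)
E
```

```text
time: 6.7
position: [0.4236, -0.3138, 0.1669]
tool_rot: [-1.155, -2.91, -0.053]
ft_force: [-0.6, -0.3, 0.5]
grip_width: 0.999
now grasp [ 0.4253 -0.315   0.1885] jaw 46.7 zaxis [ 0.007  0.033 -0.999] F [-0.5  1.1  0.7] w 0.998 t 6.75
[[1, -2.8, 7.3, 34.3, np.float64(0.015)], [1, -2.7, 7.4, 34.3, np.float64(0.015)]]
--
[[1, -0.9, -1.4, 51.0, np.float64(-0.0)], [1, -0.9, -1.4, 51.0, np.float64(-0.0)]]
--
```

View pics/w2.png

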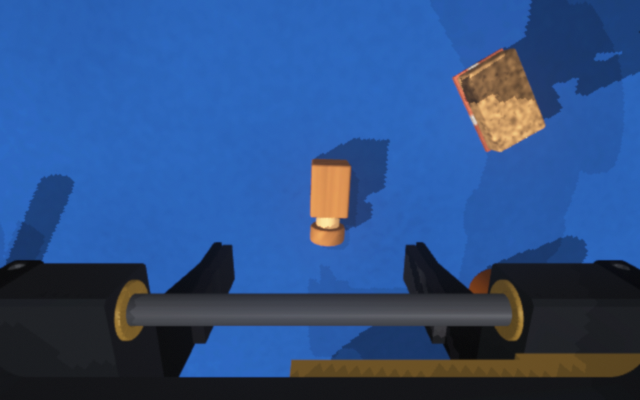

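The wrist view shows the offcut at (330,200), with its square end up (312–351 by 163–217), its bead at (327,235), and nearly aligned with the jaws. The sander is clear at (500,100).

Run:
```python
from h import *
im=dict(np.load("w2.npz"))
hs=cv2.cvtColor(im["color"],cv2.COLOR_RGB2HSV)
m=((hs[...,0]<25)&(hs[...,1]>60)&(hs[...,2]>80)); m[:140]=0;m[250:]=0;m[:,:290]=0;m[:,370:]=0
P=pts(im); 
v,u=np.nonzero(m)
d=np.stack([(u-im["K"][0,2])/im["K"][0,0],(v-im["K"][1,2])/im["K"][1,1],np.ones(len(u))],-1)@im["R"]; C=-im["R"].T@im["t"]
for h in (.017,.034):
    q=C+d*((h-C[2])/d[:,2])[:,None]; r=cv2.minAreaRect((q[:,:2]*1000).astype(np.float32)); print(h,r,len(u))
# end points of the square's top face
uv=np.array([[331,165],[331,217]])
d=np.stack([(uv[:,0]-im["K"][0,2])/im["K"][0,0],(uv[:,1]-im["K"][1,2])/im["K"][1,1],np.ones(2)],-1)@im["R"]
print(C+d*((.034-C[2])/d[:,2])[:,None])
z=P[m]; print(np.percentile(z[:,2],[5,50,95]), z.mean(0))
```

```text
0.017 ((443.2744140625, -312.47674560546875), (35.828495025634766, 82.93549346923828), 44.4553108215332) 3042
0.034 ((438.9603271484375, -309.78131103515625), (33.887237548828125, 78.44196319580078), 44.45536422729492) 3042
[[ 0.41475861 -0.28520804  0.034     ]
 [ 0.44904441 -0.31693164  0.034     ]]
[0.02196418 0.03348678 0.03498457] [ 0.43682159 -0.30794242  0.03321128]
```

```bash
python3 -m inch '[[1,-2,6,35,0.015],[1,-2,6,35,0.015],[1,0,0,0,0]]'
python3 - <<'E'
from h import *
off=np.array([.438,-.307,0])
plan([off+[0,0,.022]],np.radians(45),step=.04,fing=1)
E
```

```text
time: 7.12
position: [0.4425, -0.3088, 0.1057]
tool_rot: [1.198, 2.898, 0.053]
ft_force: [0.6, -0.3, 0.5]
grip_width: 0.999
now grasp [ 0.4425 -0.3088  0.1247] jaw 45.1 zaxis [ 0.018  0.029 -0.999] F [ 0.6 -0.3  0.5] w 0.999 t 7.125
[[1, 1.2, -1.8, 34.1, np.float64(0.0)], [1, 1.2, -1.8, 34.1, np.float64(0.0)], [1, 1.2, -1.8, 34.1, np.float64(0.0)]]
--
```

```bash
python3 -m inch '[[1,1,-2,34,0],[1,1,-2,34,0],[1,1,-2,31,0],[1,0,0,0,0]]'
python3 - <<'E'
from h import *
off=np.array([.438,-.307,0])
plan([off+[0,0,.022]],np.radians(45),step=.04,fing=1)
E
```

```text
time: 7.62
position: [0.4474, -0.3133, 0.017]
tool_rot: [1.185, 2.883, 0.053]
ft_force: [0.9, -0.8, -0.7]
grip_width: 1.001
now grasp [ 0.4474 -0.3133  0.036 ] jaw 45.3 zaxis [ 0.035  0.022 -0.999] F [ 0.9 -0.8 -0.7] w 1.001 t 7.625
[[1, 11.3, -2.7, 13.5, np.float64(0.006)]]
--
```

```bash
python3 -m inch '[[1,11,-2,12,0],[1,2,0,2,0]]' 15; python3 -m inch '[[-1,0,0,0,0],[-1,0,0,0,0],[-1,0,0,0,0],[-1,0,0,0,0]]' 15; python3 -m inch '[[-1,0,0,-40,0],[-1,0,0,-50,0],[-1,0,0,-50,0],[-1,0,0,-50,0],[-1,0,0,0,0]]' 15
python3 - <<'E'
from h import *
plan([binpt(-.027,0,.24),binpt(-.027,0,.08)],YAW+np.pi/2,step=.05,fing=-1)
E
```

```text
time: 7.88
position: [0.4398, -0.3068, 0.0066]
tool_rot: [1.182, 2.877, 0.053]
ft_force: [-0.0, 0.0, 0.5]
grip_width: 0.994
time: 8.38
position: [0.4413, -0.3073, 0.0088]
tool_rot: [1.179, 2.874, 0.054]
ft_force: [-0.4, 0.3, -0.0]
grip_width: 0.63
time: 9.0
position: [0.4322, -0.311, 0.2036]
tool_rot: [1.181, 2.875, 0.052]
ft_force: [0.1, 0.7, -0.1]
grip_width: 0.062
now grasp [ 0.4322 -0.311   0.2226] jaw 45.3 zaxis [ 0.043  0.019 -0.999] F [ 0.1  0.7 -0.1] w 0.062 t 9.0
[[-1, 20.8, 43.1, -0.5, np.float64(-0.093)], [-1, 16.7, 44.8, -0.5, np.float64(-0.093)], [-1, 12.5, 46.2, -0.5, np.float64(-0.093)], [-1, 8.1, 47.2, -0.5, np.float64(-0.093)], [-1, 3.7, 47.7, -0.5, np.float64(-0.093)]]
[[-1, -0.7, 47.9, -0.5, np.float64(-0.093)], [-1, -5.2, 47.6, -0.5, np.float64(-0.093)], [-1, -9.6, 46.9, -0.5, np.float64(-0.093)], [-1, -13.9, 45.8, -0.5, np.float64(-0.093)]]
--
[[-1, 1.8, -0.6, 40.0, np.float64(-0.0)], [-1, 1.8, -0.6, 40.0, np.float64(-0.0)], [-1, 1.8, -0.6, 40.0, np.float64(-0.0)], [-1, 1.8, -0.6, 40.0, np.float64(-0.0)]]
--
```

I lifted before the fingers had shut: they close slowly, at about 0.7 of the full opening per second. I'll open again and look.

```bash
python3 -m inch '[[1,0,0,0,0],[1,0,0,0,0],[1,0,0,0,0],[1,0,0,0,0],[1,0,0,0,0]]'; python3 -m inch '[[1,0,0,0,0],[1,0,0,0,0],[1,0,0,0,0],[1,0,0,0,0]]'
python3 - <<'E'
from h import *
im=ctrl.get_image("wrist"); save(im,"w3.png"); np.savez("w3.npz",**im)
plan([],0)
E
```

```text
time: 9.62
position: [0.4303, -0.3096, 0.1995]
tool_rot: [1.185, 2.882, 0.052]
ft_force: [0.0, 0.8, 0.2]
grip_width: 0.548
time: 10.12
position: [0.4302, -0.3097, 0.1994]
tool_rot: [1.185, 2.882, 0.052]
ft_force: [-0.2, -0.6, -0.4]
grip_width: 0.965
now grasp [ 0.4302 -0.3097  0.2184] jaw 45.3 zaxis [ 0.036  0.021 -0.999] F [-0.4  0.5  0.4] w 0.978 t 10.175
```

View pics/w3.png

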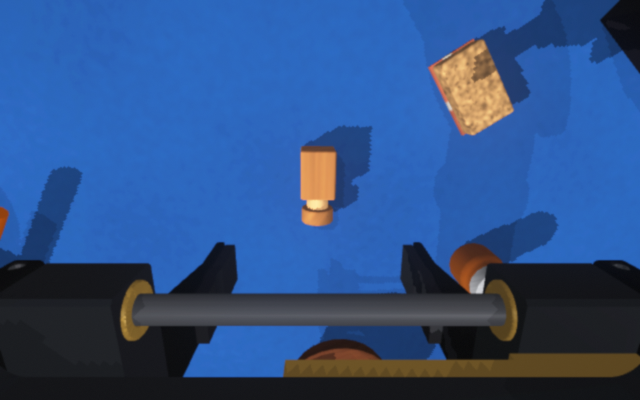

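The offcut lies undisturbed at (318,185) and its axis is aligned with the jaws. Trying again, with a longer close.

```bash
python3 - <<'E'
from h import *
im=dict(np.load("w3.npz")); C=-im["R"].T@im["t"]
uv=np.array([[318,151],[318,200]])
d=np.stack([(uv[:,0]-im["K"][0,2])/im["K"][0,0],(uv[:,1]-im["K"][1,2])/im["K"][1,1],np.ones(2)],-1)@im["R"]
print(C+d*((.034-C[2])/d[:,2])[:,None])
plan([np.array([.438,-.307,.06])],np.radians(45),step=.04,fing=1)
E
python3 -m inch '[[1,1,4,45,0],[1,1,4,45,0],[1,1,0,45,0],[1,0,0,0,0]]'
python3 - <<'E'
from h import *
plan([np.array([.438,-.307,.024])],np.radians(45),step=.04,fing=1)
E
```

```text
[[ 0.41465339 -0.28503562  0.034     ]
 [ 0.44866165 -0.31875235  0.034     ]]
now grasp [ 0.4302 -0.3097  0.2184] jaw 45.3 zaxis [ 0.036  0.021 -0.999] F [-0.4  0.5  0.4] w 0.978 t 10.175
[[1, -0.5, 0.3, 39.6, np.float64(0.001)], [1, -0.5, 0.3, 39.6, np.float64(0.001)], [1, -0.5, 0.3, 39.6, np.float64(0.001)], [1, -0.5, 0.3, 39.6, np.float64(0.001)]]
--
time: 10.68
position: [0.4409, -0.2992, 0.0631]
tool_rot: [1.182, 2.878, 0.052]
ft_force: [-0.3, -0.5, 0.3]
grip_width: 1.001
now grasp [ 0.4409 -0.2992  0.0821] jaw 45.4 zaxis [ 0.04   0.02  -0.999] F [-0.3 -0.5  0.3] w 1.001 t 10.675
[[1, -1.3, -5.0, 28.8, np.float64(0.003)], [1, -1.3, -5.0, 28.8, np.float64(0.003)]]
--
```

```bash
python3 -m inch '[[1,-1,-5,29,0],[1,-1,-5,27,0],[1,0,0,0,0]]' 15
python3 - <<'E'
from h import *
plan([np.array([.438,-.307,.024])],np.radians(45),step=.04,fing=1)
E
```

```text
time: 11.05
position: [0.442, -0.3094, 0.0116]
tool_rot: [1.178, 2.871, 0.052]
ft_force: [-0.3, 0.6, 0.4]
grip_width: 1.0
now grasp [ 0.442  -0.3094  0.0306] jaw 45.4 zaxis [ 0.048  0.016 -0.999] F [-0.3  0.6  0.4] w 1.0 t 11.05
[[1, 4.6, -1.3, 6.1, np.float64(0.007)]]
--
```

```bash
python3 -m inch '[[1,5,-1,8,0],[-1,0,0,0,0],[-1,0,0,0,0],[-1,0,0,0,0],[-1,0,0,0,0]]' 15 >/dev/null; python3 -m inch '[[-1,0,0,0,0],[-1,0,0,0,0],[-1,0,0,0,0],[-1,0,0,0,0],[-1,0,0,0,0]]' 15; python3 -m inch '[[-1,0,0,0,0],[-1,0,0,0,0]]' 15
```

```text
time: 12.3
position: [0.4417, -0.3079, 0.0086]
tool_rot: [1.173, 2.864, 0.053]
ft_force: [0.3, -0.3, 0.4]
grip_width: 0.394
time: 12.55
position: [0.4418, -0.3079, 0.0086]
tool_rot: [1.173, 2.864, 0.053]
ft_force: [0.2, 0.1, 1.0]
grip_width: 0.395
```

Gripped: 0.395 × 87 mm = 34.4 mm. Lifting.

```bash
python3 -m inch '[[-1,0,0,-40,0],[-1,0,0,-50,0],[-1,0,0,-50,0],[-1,0,0,-50,0],[-1,0,0,0,0]]' 15
python3 - <<'E'
from h import *
plan([binpt(-.027,0,.24),binpt(-.027,0,.08)],YAW+np.pi/2,step=.05,fing=-1)
E
```

```text
time: 13.18
position: [0.4297, -0.3097, 0.2018]
tool_rot: [1.176, 2.867, 0.053]
ft_force: [-0.3, -0.0, -1.2]
grip_width: 0.395
now grasp [ 0.4297 -0.3097  0.2208] jaw 45.4 zaxis [ 0.052  0.016 -0.999] F [-0.3 -0.  -1.2] w 0.395 t 13.175
[[-1, 20.5, 43.2, -0.6, np.float64(-0.093)], [-1, 16.4, 44.9, -0.6, np.float64(-0.093)], [-1, 12.1, 46.3, -0.6, np.float64(-0.093)], [-1, 7.8, 47.2, -0.6, np.float64(-0.093)], [-1, 3.3, 47.7, -0.6, np.float64(-0.093)]]
[[-1, -1.1, 47.8, -0.6, np.float64(-0.093)], [-1, -5.5, 47.5, -0.6, np.float64(-0.093)], [-1, -9.9, 46.8, -0.6, np.float64(-0.093)], [-1, -14.2, 45.7, -0.6, np.float64(-0.093)]]
--
[[-1, 2.1, -0.5, 39.9, np.float64(-0.0)], [-1, 2.1, -0.5, 39.9, np.float64(-0.0)], [-1, 2.1, -0.5, 39.9, np.float64(-0.0)], [-1, 2.1, -0.5, 39.9, np.float64(-0.0)]]
--
```

```bash
python3 -m inch '[[-1,20.5,43,-6,-0.093],[-1,16.5,45,-6,-0.093],[-1,12,46.5,-6,-0.093],[-1,8,47,-3,-0.093],[-1,3.5,47.5,-1,-0.093]]' >/dev/null; python3 -m inch '[[-1,-1,48,0,-0.093],[-1,-5.5,47.5,0,-0.093],[-1,-10,47,0,-0.093],[-1,-14,45.5,0,-0.093],[-1,0,0,0,0]]'
python3 - <<'E'
from h import *
plan([binpt(-.027,0,.24),binpt(-.027,0,.08)],YAW+np.pi/2,step=.05,fing=-1)
E
```

```text
time: 14.42
position: [0.5619, 0.112, 0.2218]
tool_rot: [-0.131, 3.107, 0.022]
ft_force: [-0.2, -0.7, -1.1]
grip_width: 0.395
now grasp [0.5619 0.112  0.2408] jaw 94.9 zaxis [ 0.032  0.016 -0.999] F [-0.2 -0.7 -1.1] w 0.395 t 14.425
[[-1, -7.8, -16.3, 0.6, np.float64(0.025)]]
--
[[-1, 1.3, -0.5, 40.0, np.float64(0.0)], [-1, 1.3, -0.5, 40.0, np.float64(0.0)], [-1, 1.3, -0.5, 40.0, np.float64(0.0)], [-1, 1.3, -0.5, 40.0, np.float64(0.0)]]
--
```

```bash
python3 -m inch '[[-1,-8,-16,0,0.025],[-1,1,-1,40,0],[-1,1,-1,40,0],[-1,1,-1,40,0],[-1,0,0,0,0]]'
python3 - <<'E'
from h import *
plan([binpt(-.027,0,.08)],YAW+np.pi/2,step=.05,fing=-1)
E
```

```text
time: 15.05
position: [0.5727, 0.0817, 0.0959]
tool_rot: [-0.063, 3.111, 0.014]
ft_force: [0.4, 0.1, 0.0]
grip_width: 0.395
now grasp [0.5727 0.0817 0.1149] jaw 92.3 zaxis [ 0.029  0.01  -1.   ] F [0.4 0.1 0. ] w 0.395 t 15.05
[[-1, 2.1, 14.4, 34.6, np.float64(-0.019)]]
--
```

```bash
python3 -m inch '[[-1,3,14,15,-0.019],[-1,2,0,18,0],[-1,0,0,0,0]]'; python3 -m inch '[[0.4,0,0,0,0],[0.4,0,0,0,0],[0.4,0,0,0,0],[0.4,0,0,0,0]]';  python3 - <<'E'
from h import *
plan([],0)
E
```

```text
time: 15.42
position: [0.5704, 0.0952, 0.0641]
tool_rot: [-0.089, 3.106, 0.016]
ft_force: [-0.5, -0.1, -0.8]
grip_width: 0.395
time: 15.92
position: [0.5728, 0.0957, 0.067]
tool_rot: [-0.089, 3.101, 0.018]
ft_force: [-0.4, -0.2, 0.2]
grip_width: 0.684
now grasp [0.5728 0.0957 0.086 ] jaw 93.3 zaxis [ 0.039  0.012 -0.999] F [-0.4 -0.2  0.2] w 0.684 t 15.925
```

Released. Going up, holding there briefly, and checking.

```bash
python3 -m inch '[[0.4,0,0,0,0],[0.4,0,0,0,0],[0,0,0,-45,0],[0,0,0,-45,0],[0,0,0,-45,0]]' >/dev/null; python3 -m inch '[[0,0,0,-45,0],[0,-20,0,-45,0],[0,-20,0,-50,0],[0,0,0,-30,0],[0,0,0,0,0]]' 8
python3 - <<'E'
from h import *
im=ctrl.get_image("wrist"); s=ctrl.get_image("side"); np.savez("w4.npz",**im);np.savez("b4.npz",**s)
cv2.imwrite("pics/4.png",np.vstack([im["color"],s["color"][60:260]])[:,:,::-1])
plan([bar(1.5)+[-.015,0,.09],bar(1.5)+[0,0,.09]],YAW,step=.05)
P=pts(s); hs=cv2.cvtColor(s["color"],cv2.COLOR_RGB2HSV)
P=P[(s["range_z"]>0)&(hs[...,1]<60)&(P[...,2]>.32)&(P[...,2]<.37)&(P[...,0]>.5)&(P[...,0]<.8)&(abs(P[...,1]-.1)<.09)]
print("bar",len(P),np.median(P,0) if len(P) else 0)
E
```

```text
time: 17.18
position: [0.6006, 0.0937, 0.382]
tool_rot: [-0.089, 3.102, 0.016]
ft_force: [0.3, -0.3, -1.2]
grip_width: 0.498
now grasp [0.5994 0.0938 0.3979] jaw 93.3 zaxis [ 0.033  0.011 -0.999] F [-0.1 -0.1  0.4] w 0.498 t 17.275
[[0, -5.4, 0.6, -3.0, np.float64(0.157)], [0, -5.3, 1.4, -3.0, np.float64(0.157)], [0, -5.0, 2.2, -3.0, np.float64(0.157)], [0, -4.6, 3.0, -3.0, np.float64(0.157)], [0, -4.1, 3.6, -3.0, np.float64(0.157)]]
[[0, -3.5, 4.2, -3.0, np.float64(0.157)], [0, -2.8, 4.7, -3.0, np.float64(0.157)], [0, -2.0, 5.1, -3.0, np.float64(0.157)], [0, -1.2, 5.3, -3.0, np.float64(0.157)], [0, -0.3, 5.5, -3.0, np.float64(0.157)]]
--
[[0, -0.9, 15.0, 0.5, np.float64(-0.0)]]
--
bar 185 [0.66489471 0.07447608 0.34466269]
```

View pics/4.png

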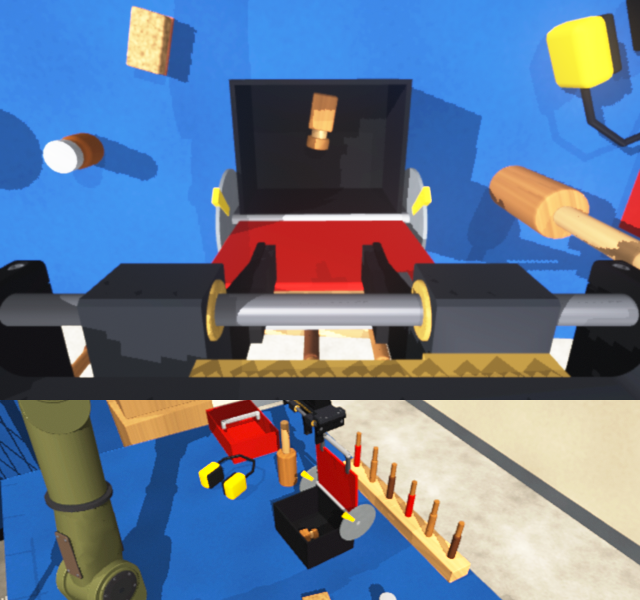

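The offcut lies on the bin floor at (320,120) in the wrist view, and the lid stands open. I'll turn the gripper above the lid and take hold of the bar.

```bash
python3 -m inch '[[0,-5.5,0.5,-5,0.157],[0,-5,1.5,-5,0.157],[0,-5,2,-5,0.157],[0,-4.5,3,-3,0.157],[0,-4,3.5,-3,0.157]]' >/dev/null; python3 -m inch '[[0,-3.5,4,-3,0.157],[0,-3,4.5,0,0.157],[0,-2,5,0,0.157],[0,-1,5.5,0,0.157],[0,0,5.5,0,0.157]]'
python3 - <<'E'
from h import *
plan([bar(1.5)+[0,0,.09],bar(1.5)],YAW,step=.05)
E
```

```text
time: 18.52
position: [0.6456, 0.1013, 0.3821]
tool_rot: [-2.211, -2.224, -0.005]
ft_force: [-1.1, 0.6, -0.0]
grip_width: 0.499
now grasp [0.6456 0.1013 0.4011] jaw 0.3 zaxis [-0.002  0.006 -1.   ] F [-1.1  0.6 -0. ] w 0.499 t 18.525
[[0, 0.9, 21.7, -28.6, np.float64(-0.053)]]
--
[[0, -0.3, 0.1, 45.0, np.float64(-0.0)], [0, -0.3, 0.1, 45.0, np.float64(-0.0)]]
--
```

```bash
python3 -m inch '[[0,1,21,0,-0.053],[0,0,0,0,0]]'
python3 - <<'E'
from h import *
save(ctrl.get_image("wrist"),"w5.png")
plan([bar(1.5)],YAW,step=.035)
E
```

```text
time: 18.77
position: [0.6656, 0.1028, 0.3775]
tool_rot: [-2.149, -2.278, 0.003]
ft_force: [-0.2, -0.6, -1.4]
grip_width: 0.499
now grasp [0.6651 0.1026 0.397 ] jaw 3.3 zaxis [-0.009  0.006 -1.   ] F [-0.6 -0.5  0.1] w 0.496 t 18.825
[[0, -0.5, 1.3, 28.6, np.float64(-0.001)], [0, -0.5, 1.3, 28.6, np.float64(-0.001)]]
--
```

View pics/w5.png

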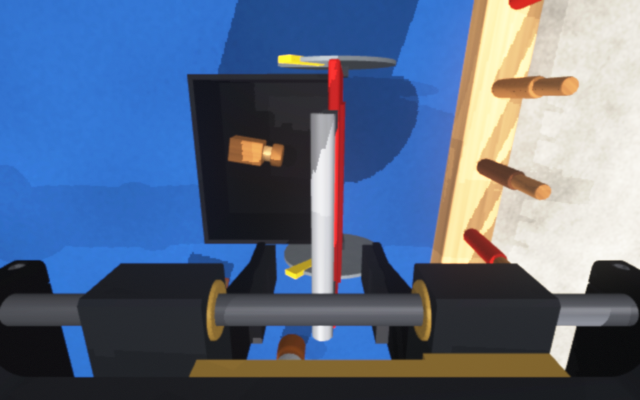

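The bar (columns 311–334) is centred between the fingers (272–365), and the offcut is in the bin. I'll go down and pinch.

```bash
python3 -m inch '[[0,-0.5,1,28,0],[0,-0.5,1,28,0],[-1,0,0,0,0],[-1,0,0,0,0],[-1,0,0,0,0]]' 8;python3 -m inch '[[-1,0,0,0,0],[-1,0,0,0,0],[-1,0,0,0,0]]' 8
python3 - <<'E'
from h import *
plan([bar(q) for q in np.arange(1.4,.8,-.1)],YAW,fing=-1)
E
```

```text
time: 19.45
position: [0.664, 0.1015, 0.3218]
tool_rot: [-2.151, -2.273, 0.002]
ft_force: [0.5, 0.1, -0.3]
grip_width: 0.247
time: 19.82
position: [0.6651, 0.1016, 0.3227]
tool_rot: [-2.153, -2.275, -0.001]
ft_force: [1.3, -0.6, -2.2]
grip_width: 0.154
now grasp [0.6651 0.1016 0.3417] jaw 3.2 zaxis [-0.006  0.007 -1.   ] F [ 1.3 -0.6 -2.2] w 0.154 t 19.825
[[-1, 0.3, -19.6, 4.7, np.float64(-0.004)]]
--
[[-1, -0.0, -21.4, 4.9, np.float64(-0.0)]]
--
[[-1, -0.1, -20.8, 7.1, np.float64(-0.0)]]
--
[[-1, -0.1, -20.0, 9.1, np.float64(-0.0)]]
--
[[-1, -0.1, -19.0, 11.1, np.float64(-0.0)]]
--
[[-1, -0.1, -17.8, 12.9, np.float64(-0.0)]]
--
```

```bash
python3 -m inch '[[-1,0,-10,1,0],[-1,0,-10,2,0],[-1,0,-11,2,0],[-1,0,-11,3,0],[-1,0,-10,3,0]]' 12
python3 - <<'E'
from h import *
plan([bar(q) for q in np.arange(1.1,.8,-.1)],YAW,fing=-1)
E
```

```text
time: 20.45
position: [0.6104, 0.0983, 0.3125]
tool_rot: [-2.154, -2.276, -0.005]
ft_force: [1.2, -0.3, -1.6]
grip_width: 0.154
now grasp [0.6104 0.0983 0.3315] jaw 3.2 zaxis [-0.003  0.008 -1.   ] F [ 1.2 -0.3 -1.6] w 0.154 t 20.45
[[-1, 0.2, -27.2, 15.3, np.float64(-0.004)]]
--
[[-1, -0.1, -19.0, 11.0, np.float64(-0.0)]]
--
[[-1, -0.1, -17.9, 12.8, np.float64(-0.0)]]
--
[[-1, -0.1, -16.5, 14.6, np.float64(-0.0)]]
--
```

```bash
python3 -m inch '[[-1,0,-10,5,0],[-1,0,-10,5,0],[-1,0,-10,6,0],[-1,0,-9,6,0],[-1,0,-9,6,0]]' 12
python3 - <<'E'
from h import *
plan([bar(.84)],YAW,fing=-1,step=.01)
E
```

```text
time: 21.08
position: [0.5575, 0.0953, 0.2845]
tool_rot: [-2.152, -2.276, -0.006]
ft_force: [0.6, 0.2, 0.6]
grip_width: 0.152
now grasp [0.5575 0.0953 0.3035] jaw 3.2 zaxis [-0.004  0.009 -1.   ] F [0.6 0.2 0.6] w 0.152 t 21.075
[[-1, 0.0, -7.1, 6.5, np.float64(-0.001)], [-1, 0.0, -7.1, 6.5, np.float64(-0.001)], [-1, 0.0, -7.1, 6.5, np.float64(-0.001)]]
--
```

```bash
python3 -m inch '[[-1,0,-7,6,0],[-1,0,-7,7,0],[-1,0,-7,7,0],[-1,0,0,0,0],[-1,0,0,0,0]]' 12; python3 -m inch '[[-1,0,0,0,0],[-1,0,0,0,0],[-1,0,0,0,0],[-1,0,0,0,0]]' 12
python3 - <<'E'
from h import *
plan([bar(.84)],YAW,fing=-1,step=.03)
a=ctrl.get_image("scene");im=ctrl.get_image("side")
cv2.imwrite("pics/6.png",np.hstack([cv2.resize(im["color"][90:240,230:400],None,fx=2.3,fy=2.3),cv2.resize(a["color"][120:270,240:410],None,fx=2.3,fy=2.3)])[:,:,::-1])
# lid angle from the lid's plane
for i in (a,im):
    P=pts(i);h=cv2.cvtColor(i["color"],cv2.COLOR_RGB2HSV);H=h[...,0]
    d=P[...,:2]-B; c,s=np.cos(YAW),np.sin(YAW); X=d[...,0]*c+d[...,1]*s; Y=-d[...,0]*s+d[...,1]*c
    m=((H<5)|(H>174))&(h[...,1]>170)&(i["range_z"]>0)&(abs(Y)<.1)&(X>-.1)&(X<.09)&(P[...,2]>.13)
    m=cv2.erode(m.astype(np.uint8),np.ones((3,3)))>0
    k=np.polyfit(P[...,2][m],X[m],1); print("q",m.sum(),np.arctan2(1,-k[0]))
E
```

```text
time: 21.7
position: [0.5321, 0.0939, 0.2628]
tool_rot: [-2.149, -2.273, 0.0]
ft_force: [-3.1, -1.0, 2.8]
grip_width: 0.155
time: 22.2
position: [0.5324, 0.0939, 0.2631]
tool_rot: [-2.15, -2.273, 0.001]
ft_force: [-3.2, -0.6, 3.0]
grip_width: 0.155
now grasp [0.5324 0.0939 0.2821] jaw 3.2 zaxis [-0.01   0.009 -1.   ] F [-3.2 -0.6  3. ] w 0.155 t 22.2
[[-1, 0.3, 3.9, -2.0, np.float64(-0.004)]]
--
q 2490 0.8111887993101298
q 284 0.790038858081665
```

View pics/6.png

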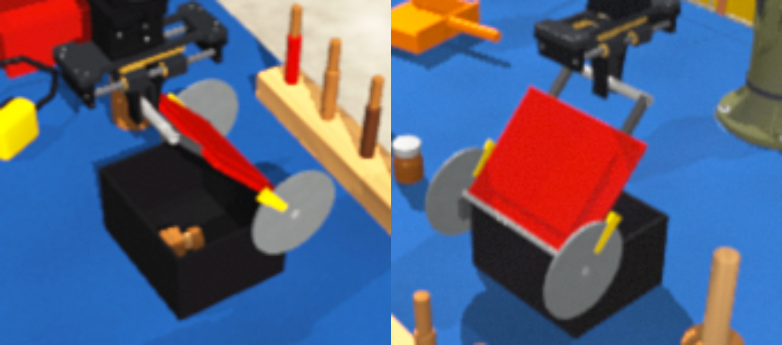

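The lid is pinched and lies level with the yellow band, and the offcut is in the bin. The angle is 0.79–0.81 rad from the cameras and 0.83 from the tool height. Handing in.

Run:
```python
from h import *
plan([],0); print(ctrl.close_job())
```

```text
now grasp [0.5324 0.0939 0.2821] jaw 3.2 zaxis [-0.01   0.009 -1.   ] F [-3.3 -0.2  3.9] w 0.156 t 22.3
the job is handed in; nothing more can be done
None
```

I handed the job in at about 22 s of the 72 s, with the gripper still pinching the lid's bar level with the yellow band.

**What I did:** I pinched the bar, swung the lid open until it stood by itself, dropped the offcut in the bin, then took the bar again and brought the lid back. The first try at the offcut missed because I lifted before the slow fingers had shut. A wrist picture showed the offcut undisturbed, and the second grasp held.

**Last checks:**
- **Lid angle:** the cameras gave 0.79 and 0.81 rad, and the tool height about 0.83. They differ by up to 0.04 rad, but all lie inside the band (0.75–0.93).
- **Hold:** the tool moved less than 1 mm in the last half second. The opening is 13.5 mm on the 14 mm bar, at a grip setting of 12 N. The wrist force reads about 5 N, more than the lid's weight should need.
- **Offcut:** it lies on the bin floor, clear of the fingers.
- **Other things:** nothing touched or displaced in the pictures I viewed. I did not measure their positions again at the end.

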